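# Check a bench balance with the heaviest check weight

## Robot

A 6-joint arm with a two-finger parallel gripper is mounted at the origin on the work surface. World frame = base frame: x ahead of the robot, y to its left, z up, the work surface at z = 0. Lengths are in m, angles in degrees, forces in N, time in s.
With the tool pointing down it reaches from about 0.3 to 0.875 m from the base axis. Payload 6.4 kg.
Tool frame: the origin (TCP) lies midway between the tips of the shut fingers; the grasp point (between the pads) lies 19 mm behind it (env.grip_depth is the distance from the TCP to the grasp point, in m); z points along the fingers, y is the line along which they close (so a half turn about z gives the same grasp; the last joint's range is limited). The gripper opens to 85 mm and grips with 20 to 120 N. Pads are 22 mm wide; open, the fingers measure 114 mm over their backs; the gripper's body (76 mm by 85 mm) begins 54 mm behind the grasp point. The pads swing forward as they close: fully open they stand 13 mm farther back than shut.
Start: joints at [-80.174, 10.359, 92.074, -0, 77.567, -11.82], TCP at [0.212, -0.534, 0.231] pointing down, gripper open.
Joint ranges: [-171.53, 171.53], [-51.25, 118.39], [17.06, 147.69], [-65.23, 245.23], [0, 150.52], [-178.68, 178.68]. Speed limits (degrees/s): [147.25, 147.25, 172.46, 180, 180, 180].

## Interface

Orientations are given as [roll, pitch, yaw] about the fixed x, y, z axes, in that order (R = Rz(yaw) Ry(pitch) Rx(roll)).
In Python, from station import env, cams gives the robot as it stands.
- The arm moves only by the tool jog_arm, never from a script. Its argument "commands" is one flat list of numbers, 7 for each row, row after row: the turn, a rotation vector about the world's x, y, z in rad, then the shift along the world's x, y, z in m, then the opening, from -1 (shut) to 1 (fully open). In form: [wx, wy, wz, tx, ty, tz, fingers, wx, wy, wz, tx, ty, tz, fingers, ...]. A call has exactly 8 rows; each row shifts and turns the commanded pose from where the row before left it; what a row does not reach is not made up. A row lasts 1/8 s, in which the tool goes at most 62.5 mm and 10.7 degrees, less where a joint would pass 70% of its speed; a pose out of reach is approached as far as the arm can. A call is refused whole if a number of a shift passes 0.0625 or a number of a turn 0.188, either way. A call with a gripper value outside its range is refused whole. The fingers move at their own pace and stop on an object; the grip force is fixed at half the most. Time passes only in rows, so rows that do not move let the fingers close, or fill a call up. It gives the time, the measured TCP pose, the force, the opening and the grip force at its end, in the units of the state.
- env.sense(): the state, without advancing time (a new reading comes with each control period).
- cams.read_camera(name): name is "side" or "top" or "wrist"; returns a dict with "img" (384x512x3 uint8, red, green, blue), "mtx" (3x3 intrinsics, pixels), "world_from_camera" (4x4, takes a point from camera to world coordinates). Camera axes: x right, y up, looking along -z (the intrinsics and any distortion apply to the point x, -y, -z); pixel columns grow to the right and rows downward; lengths in m; the calibration is good to about 2 mm. A picture is of the moment at which its call begins. There is no depth.
- env.finish_job(): hands the job in; it is judged then, once.
The state is a dict: "clock": time; "joint_pos": joint angles; "qvel": joint speeds; "tau": joint torques, N m; "ee_pos": TCP position; "orientation": TCP orientation; "ft_force": force on the tool from outside, world axes, zero at the start; "ft_torque": the same for the moment, N m; "width": opening from 0.0 (shut) to 1.0 (fully open); "grip_force": force on a finger pad.
Only numpy, scipy, OpenCV 4.12 (cv2) and the standard library are available. Lean on these libraries where they do the work, as an engineer would, in place of code of your own. Each camera call takes 0.05 s, during which the arm holds its last target. There are 200 camera calls.

## Task

Take the tallest of the three steel check weights from the sloped wooden cradle and set it gently down, upright and centred, on the round pan of the balance, and let go of it. Then press the balance's round key all the way down to store the reading, and release it. Leave the other two weights and everything else on the bench where they are, and do not jolt or overload the pan.

Things in the scene. Friction and masses are not known exactly. Their poses are not given: they have to be found in the camera images.
- weight_tall: The tallest steel check weight: body 40 mm diameter, 40 mm high; neck 16 mm diameter, 6 mm high; round knob 26 mm diameter, 16 mm high on top; 62 mm in all, about 500 g. It starts in any stall of the cradle, leaning 30 degrees from upright, knob towards the cradle's front (robot side), a lip 16 mm high at the front of its foot. Origin: centre of its underside; z: up its own axis to the knob.
- weight_mid: The middle-sized steel check weight: body 40 mm diameter, 24 mm high; neck 16 mm diameter, 6 mm high; round knob 26 mm diameter, 16 mm high on top; 46 mm in all, about 300 g. It stays in its stall of the cradle. Origin: centre of its underside; z: up its own axis to the knob.
- weight_low: The lowest steel check weight: body 40 mm diameter, 12 mm high; neck 16 mm diameter, 6 mm high; round knob 26 mm diameter, 16 mm high on top; 34 mm in all, about 190 g. It stays in its stall of the cradle. Origin: centre of its underside; z: up its own axis to the knob.
- cradle: Fixed wooden cradle on a grey plinth, 272 mm long (its y), 100 deep, 115 high. Its face slopes 30 degrees, low at the front (-x, robot side), with a lip along the front. Three stalls at y = -85, 0, +85 mm, parted by ribs 6 mm high; weights stand square on the slope, underside centre at x = 0, z = 96 mm, axis (-0.5, 0, 0.866). Origin: on the bench under the middle stall. Left or right of the bench.
- balance: Fixed bench balance: white case 250 mm deep (x from -160 to +90 mm), 200 mm wide, flat top 55 mm above the bench. Origin: on the bench straight under the pan's centre; -x is its front (robot side). On the front strip of the top: a dark display (look only) at y = -35 mm, the round key at y = +55 mm.
- pan_centre (a point): Centre of the top of the balance pan, 75 mm above the bench when empty; it moves down with the pan. The pan is a flat steel disc 110 mm in diameter with an engraved circle 56 mm in diameter, no rim.
- pan (a joint): How far the sprung pan has sunk, in m: 0 empty, up to 0.014. It stays level and its spring yields 1 mm per newton, so the tall weight sinks it about 5 mm (4.6 to 5.3).
- key_top (a point): Centre of the top of the round key (26 mm in diameter, black, in a grey housing) on the front left of the balance's top as seen from the robot, 118 mm in front of the pan's centre and 55 mm to its left; it is pressed straight down.
- key (a joint): How far the key is pressed, in m: 0 released, 0.006 fully down, which takes 5 N; it springs back.
- resistor: Bystander, to be left alone. Origin: centre of its underside. Standard resistor: steel can 90 mm across with a black cap and two brass terminals, 127 mm high, near the far edge.
- oil_jar: Bystander, to be left alone. Origin: centre of its underside. Closed amber glass jar, 56 mm in diameter, 70 mm high.
- dish: Bystander, to be left alone. Origin: centre of its underside. Small open white dish, 80 mm across, 30 mm high.
- screwdriver: Bystander, to be left alone. A screwdriver, lying along its x, at the left.
- terminal_block: Bystander, to be left alone. Origin: centre of its underside. Black box 50 by 70 by 28 mm with four brass posts, 41 mm high, in front of the balance.
- brush: Bystander, to be left alone. A cleaning brush 150 mm long with a wooden handle, lying along its x in front of the cradle.

How it is judged (in metres and radians):
On the way, in this order (a step that is already met when the one before it is completed fails the run):
1. the tallest weight rests upright and centred on the pan, let go (horizontal distance between weight_tall and pan_centre below 0.012 m and z of weight_tall in the frame of pan_centre between -0.004 and 0.004 m and angle between weight_tall's own z axis and vertical below 0.06 rad and value of joint pan between 0.0035 and 0.0075 m and contact force between the fingers and weight_tall below 0.05 N and linear speed of weight_tall below 0.01 m/s), for 0.3 s.
2. the key is pressed down while the weight rests on the pan (horizontal distance between weight_tall and pan_centre below 0.012 m and z of weight_tall in the frame of pan_centre between -0.004 and 0.004 m and angle between weight_tall's own z axis and vertical below 0.06 rad and value of joint pan between 0.0035 and 0.0075 m and value of joint key above 0.0042 m), for 0.05 s.
At the end, for the whole second after the job is handed in: Tall weight at rest on the pan, released, within 12 mm of its centre and 0.06 rad of upright, the pan sunk by it alone (3.5 to 7.5 mm); key up again (under 1.5 mm); the other two weights within 20 mm and the bystanders within 30 mm of their starts (all of step 1 and value of joint key below 0.0015 m and distance of each of weight_mid, weight_low from where it was at the start of the episode below 0.02 m and distance of each of resistor, oil_jar, dish, screwdriver, terminal_block, brush from where it was at the start of the episode below 0.03 m); the robot touches nothing.
It fails at once if the pan is jolted or overloaded (sunk more than 11 mm) (value of joint pan above 0.011 m).
It fails at once if another check weight is disturbed (moved more than 20 mm) (distance of any of weight_mid, weight_low from where it was at the start of the episode above 0.02 m).
It fails at once if a bystander is disturbed (moved more than 30 mm) (distance of any of resistor, oil_jar, dish, screwdriver, terminal_block, brush from where it was at the start of the episode above 0.03 m).
It also fails if it takes over 48 s, if anything falls off the work surface, if the arm or the gripper's body presses on something with over 40 N, if the wrist force passes 120 N, or if a joint passes its speed limit or range.

## Working session

There is one attempt and no reset: what is moved stays moved. The work goes in short steps, Python scripts to look and compute and a tool call to move; the robot and the scene stay as the last step left them, time stands still between calls to the robot, and variables do not carry over. Pictures are saved under pics/ and viewed, at most 10 in all, crops included, and the job is handed in when it is done.

Besides the shell and the picture viewer there is one more tool, called after ">>>" in YAML: its name, and indented under it one key for each argument. jog_arm: Moves the arm, as the interface text tells. Its arguments: {"type":"object","properties":{"commands":{"type":"array"}},"required":["commands"]}

```bash
mkdir -p pics; ls
python3 - <<'E'
from station import env,cams
import cv2,numpy as np
print(env.sense(), env.grip_depth)
for n in ("top","side"):
    d=cams.read_camera(n); np.savez(f"pics/{n}0.npz",**{k:d[k] for k in("img","mtx","world_from_camera")})
    cv2.imwrite(f"pics/{n}0.png",d["img"][:,:,::-1]); print(n,d.keys(),d["mtx"].round(1).tolist(),d["world_from_camera"].round(3).tolist())
E
```

```text
pics
{'clock': 0.0, 'joint_pos': array([-8.01737169e+01,  1.04004312e+01,  9.21321259e+01, -2.24387453e-03,
        7.75663803e+01, -1.18209252e+01]), 'qvel': array([ 0.09276257,  0.01539108,  0.06464527, -0.09452236,  0.07775444,
        0.0956013 ]), 'tau': array([-4.00475328e-04, -4.44886136e+01, -3.51327860e+01, -3.15137813e-04,
        9.00739309e-03,  1.55534457e-05]), 'ee_pos': array([ 0.21201323, -0.53389386,  0.23039453]), 'orientation': array([-1.79902712e+02, -1.81237213e-02,  2.16476779e+01]), 'ft_force': array([ 0.39258441, -0.38300008, -0.51230009]), 'ft_torque': array([-0.06275678, -0.0243789 ,  0.00330623]), 'grip_force': 0.0, 'width': 1.0040765193206804} 0.0187
top dict_keys(['img', 'mtx', 'world_from_camera']) [[469.3, 0.0, 256.9], [0.0, 469.3, 192.0], [0.0, 0.0, 1.0]] [[-0.019, 0.993, -0.114, 0.372], [-1.0, -0.021, -0.014, -0.021], [-0.016, 0.113, 0.993, 1.729], [0.0, 0.0, 0.0, 1.0]]
side dict_keys(['img', 'mtx', 'world_from_camera']) [[395.9, 0.0, 254.9], [0.0, 395.9, 194.7], [0.0, 0.0, 1.0]] [[-0.948, 0.188, -0.255, 0.242], [-0.317, -0.543, 0.778, 0.985], [0.008, 0.819, 0.574, 0.797], [0.0, 0.0, 0.0, 1.0]]
```

View pics/top0.png

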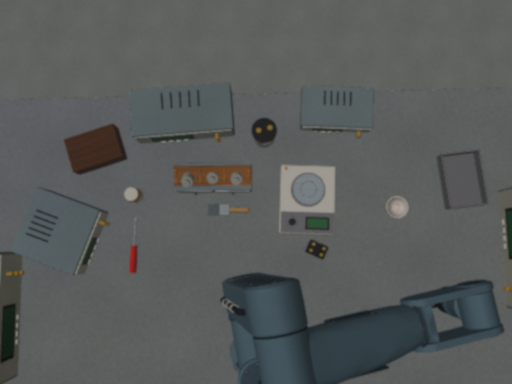

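View pics/side0.png

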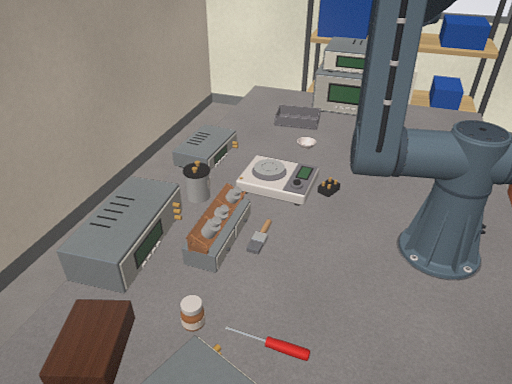

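The top view shows the cradle around (213,178) with weights at about (187,180), (212,178) and (236,179). The balance pan is at (308,188) and the key at (292,222). In the side view the weights are at (211,227), (222,212) and (234,195). I'll zoom in on both.

```bash
cat > h.py <<'E'
import numpy as np,cv2
def load(n):
    d=np.load(f"pics/{n}.npz"); return d["img"],d["mtx"],d["world_from_camera"]
def ray(uv,K,T):
    d=np.array([(uv[0]-K[0,2])/K[0,0],-(uv[1]-K[1,2])/K[1,1],-1]); return T[:3,3],T[:3,:3]@d
def onz(uv,K,T,z):
    o,d=ray(uv,K,T); return o+d*(z-o[2])/d[2]
def proj(p,K,T):
    c=T[:3,:3].T@(np.asarray(p)-T[:3,3]); return np.array([K[0,2]+K[0,0]*c[0]/-c[2],K[1,2]-K[1,1]*c[1]/-c[2]])
E
python3 - <<'E'
from h import *
a=load("top0")[0][150:250,165:345]; b=load("side0")[0][150:275,170:350]
a=cv2.resize(a,(792,440),interpolation=3)
cv2.imwrite("pics/c1.png",a[...,::-1])
cv2.imwrite("pics/c2.png",cv2.resize(b,(792,550),interpolation=3)[...,::-1])
img,K,T=load("top0")
hsv=cv2.cvtColor(img,cv2.COLOR_RGB2HSV)
m=cv2.inRange(hsv,(5,100,60),(20,255,255)); m[:155]=0;m[200:]=0;m[:,:165]=0;m[:,260:]=0
ys,xs=np.nonzero(m);print("wood",xs.min(),xs.max(),ys.min(),ys.max())
for y in (167,183): 
  r=xs[(ys==y)]; print(y,r.min(),r.max())
w=cv2.inRange(hsv,(0,0,170),(180,60,255)); w[:155]=0;w[240:]=0;w[:,:270]=0;w[:,345:]=0
c=max(cv2.findContours(w,0,1)[0],key=cv2.contourArea);print("case",cv2.minAreaRect(c))
for z,uv in ((.055,(280,166)),(.055,(335,166)),(.055,(279,233)),(.055,(335,234)),(.075,(308,188)),(.06,(292,222))):
  print(uv,onz(uv,K,T,z).round(4))
E
```

```text
wood 174 250 166 185
167 174 250
183 175 250Traceback (most recent call last):
  File "<stdin>", line 13, in <module>
ValueError: max() iterable argument is empty
```

View pics/c1.png

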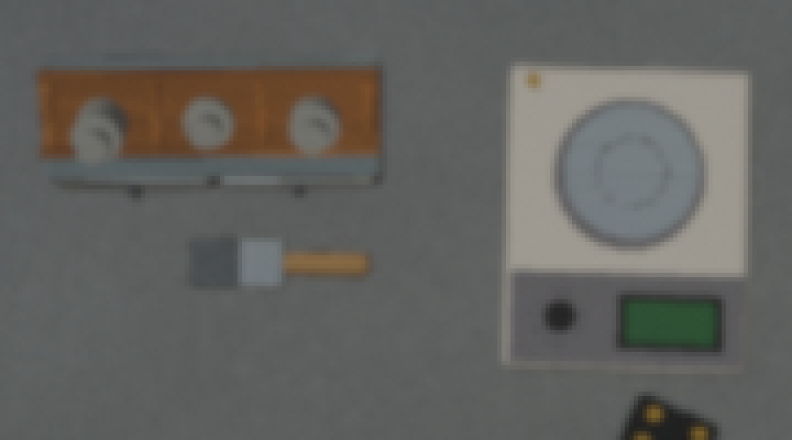

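View pics/c2.png

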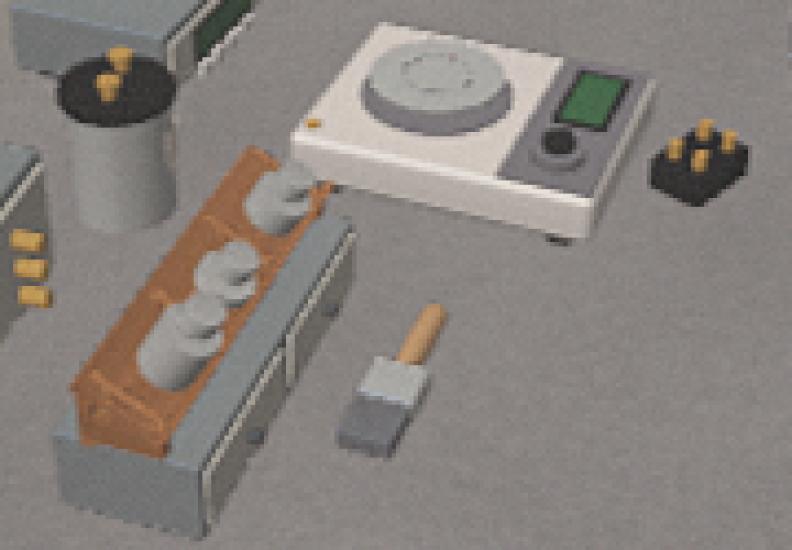

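In the crops, the tall weight is in the leftmost (+y) stall, with its knob at top-view pixel (187,181.4). The pan centre is at (308.4,189.1) and the key at (292.3,221.8).

Run:
```python
from h import *
img,K,T=load("top0"); si,Ks,Ts=load("side0")
f=lambda x,y:(165+(x+.5)/4.4-.5,150+(y+.5)/4.4-.5)
g=lambda x,y:(170+(x+.5)/4.4-.5,150+(y+.5)/4.4-.5)
def tri(a,b):
    o1,d1=ray(a,K,T);o2,d2=ray(b,Ks,Ts);s=np.linalg.lstsq(np.c_[d1,-d2],o2-o1,rcond=None)[0]
    p,q=o1+s[0]*d1,o2+s[1]*d2; return ((p+q)/2).round(4),round(np.linalg.norm(p-q)*1e3,1)
for n,c,z in (("pan",(631,172),.075),("key",(560,316),.06),("knob",(97,138),.145),("mid",(207,125),.13),("low",(314,127),.12),
 ("case FL",(503,364),.055),("BL",(510,65),.055),("BR",(749,71),.055),("FR",(743,372),.055),("wood BL",(38,70),.12),("wood BR",(383,67),.12)):
    print(n,np.round(f(*c),1),onz(f(*c),K,T,z).round(4))
print("tri pan",tri(f(631,172),g(437,73)),"key",tri(f(560,316),g(559,139)),"knob",tri(f(97,138),g(206,324)))
# pan ellipse via hough on top
gr=cv2.cvtColor(cv2.resize(img[150:250,165:345],None,fx=6,fy=6,interpolation=2),7)
print(cv2.HoughCircles(cv2.GaussianBlur(gr,(0,0),3),cv2.HOUGH_GRADIENT,1,300,param1=60,param2=20,minRadius=85,maxRadius=115))
```

```text
pan [308.  188.7] [ 0.5692 -0.1795  0.075 ]
key [291.9 221.4] [ 0.4552 -0.1201  0.06  ]
knob [186.7 181. ] [0.5962 0.2401 0.145 ]
mid [211.7 178. ] [0.6068 0.1562 0.13  ]
low [236.  178.5] [0.6048 0.0729 0.12  ]
case FL [278.9 232.3] [ 0.4176 -0.0733  0.055 ]
BL [280.5 164.4] [ 0.6621 -0.0851  0.055 ]
BR [334.8 165.8] [ 0.6528 -0.2806  0.055 ]
FR [333.5 234.2] [ 0.4074 -0.2664  0.055 ]
wood BL [173.2 165.5] [0.6552 0.291  0.12  ]
wood BR [251.7 164.8] [0.6515 0.0177 0.12  ]
tri pan (array([ 0.5709, -0.1794,  0.0731]), np.float64(3.0)) key (array([ 0.4557, -0.1192,  0.0713]), np.float64(2.3)) knob (array([0.5954, 0.2415, 0.1312]), np.float64(5.7))
None
```

>>> jog_arm:
  commands: [0,0,-0.0472,0.02,0.044,0.015,0.6,0,0,-0.0472,0.02,0.044,0.015,0.6,0,0,-0.0472,0.02,0.044,0.015,0.6,0,0,-0.0472,0.02,0.044,0.015,0.6,0,0,-0.0472,0.02,0.044,0.015,0.6,0,0,-0.0472,0.02,0.044,0.015,0.6,0,0,-0.0472,0.02,0.044,0.015,0.6,0,0,-0.0472,0.02,0.044,0.015,0.6]

```text
clock: 1.1
ee_pos: [0.3723, -0.1808, 0.3515]
orientation: [-180.0, 0.0, -0.1]
ft_force: [0.2, -0.9, 0.3]
width: 0.797
grip_force: 0.0
```

>>> jog_arm:
  commands: [0,-0.0654,0,0.0214,0.0527,-0.012,0.6,0,-0.0654,0,0.0214,0.0527,-0.012,0.6,0,-0.0654,0,0.0214,0.0527,-0.012,0.6,0,-0.0654,0,0.0214,0.0527,-0.012,0.6,0,-0.0654,0,0.0214,0.0527,-0.015,0.6,0,-0.0654,0,0.0214,0.0527,-0.015,0.6,0,-0.0654,0,0.0214,0.0527,-0.015,0.6,0,-0.0654,0,0.0214,0.0527,-0.015,0.6]

```text
clock: 2.1
ee_pos: [0.5435, 0.2413, 0.2429]
orientation: [-180.0, -30.1, 0.0]
ft_force: [1.0, -1.1, -0.1]
width: 0.798
grip_force: 0.0
```

```bash
cat >> h.py <<'E'
def shot(n,f):
    from station import cams
    d=cams.read_camera(n); np.savez(f"pics/{f}.npz",**{k:d[k] for k in("img","mtx","world_from_camera")})
    cv2.imwrite(f"pics/{f}.png",d["img"][:,:,::-1])
E
python3 - <<'E'
from h import *
from station import env
shot("wrist","w1"); s=env.sense(); print(s["ee_pos"],s["orientation"])
i,K,T=load("w1"); O=np.array([.6235,.2405,.096]); a=np.array([-.5,0,.866])
print(T.round(3).tolist()); 
for h in (0,.04,.054,.062): print(h,proj(O+a*h,K,T).round(1))
E
```

```text
[0.54253563 0.24602236 0.23919776] [-1.79807811e+02 -3.00238804e+01  1.24737880e-01]
[[0.001, 0.965, -0.262, 0.528], [-1.0, 0.001, -0.002, 0.241], [-0.002, 0.262, 0.965, 0.399], [0.0, 0.0, 0.0, 1.0]]
0 [254.5 181.2]
0.04 [254.6 191.9]
0.054 [254.6 196.4]
0.062 [254.6 199.1]
```

View pics/w1.png

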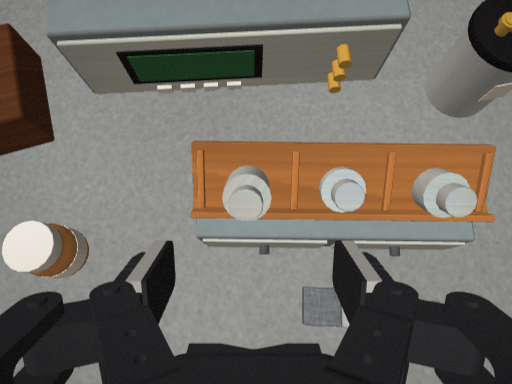

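The wrist view shows the tall weight's knob top at about (246,204), with rib lines at x≈197, 294, 388 and 485. The arm may still have been settling, so I'll measure again.

```bash
cat > k.py <<'E'
from h import *
import sys
from station import env
f=sys.argv[1]; shot("wrist",f); s=env.sense(); print(s["ee_pos"].round(4),s["orientation"].round(2),s["joint_pos"].round(2),s["ft_force"].round(1))
i,K,T=load(f); print(K[0,0],T[:3,3].round(4))
hsv=cv2.cvtColor(i,cv2.COLOR_RGB2HSV)
m=cv2.inRange(hsv,(5,120,90),(20,255,255)); m[:, :180]=0; m[:130]=0;m[240:]=0
n,_,st,_=cv2.connectedComponentsWithStats(m); q=np.argmax(st[1:,4])+1; print("wood bbox",st[q])
g=cv2.medianBlur(cv2.cvtColor(i,7),3)
c=cv2.HoughCircles(g,cv2.HOUGH_GRADIENT_ALT,1,10,param1=150,param2=.6,minRadius=11,maxRadius=24)
c=[] if c is None else c[0]
a=np.array([-.5,0,.866])
for u in c: 
  p=onz(u[:2],K,T,.096+.062*.866); print(u,"O if tall top:",(p-a*.062).round(4), "r mm",u[2]*1e3*np.linalg.norm(p-T[:3,3])/K[0,0])
E
python3 k.py w2
```

```text
[0.5413 0.2434 0.2392] [179.96 -29.72   0.36] [ 17.29  -3.64 110.93 -11.9   44.71 113.33] [-0.4  0.  -0.5]
343.22921652304206 [0.5275 0.2453 0.395 ]
wood bbox [  196   138   309    82 16760]
[350.       189.        19.865255] O if tall top: [0.6294 0.1748 0.096 ] r mm 15.3323239422365
[469.       199.        17.430727] O if tall top: [0.622  0.0878 0.096 ] r mm 15.15049693817126
[252.       200.        17.765509] O if tall top: [0.6208 0.2475 0.096 ] r mm 13.100812127554168
[152.        68.        18.425184] O if tall top: [0.7326 0.3304 0.096 ] r mm 16.784371914213583
[284.       193.        16.190474] O if tall top: [0.6262 0.2238 0.096 ] r mm 12.046745380669535
[440.       186.        19.990244] O if tall top: [0.6319 0.1077 0.096 ] r mm 16.928316986255293
[161.       285.        17.053986] O if tall top: [0.5599 0.3102 0.096 ] r mm 12.60926660163929
[ 34.      240.       22.79667] O if tall top: [0.5907 0.4036 0.096 ] r mm 19.51234739638585
[348.     283.      16.8459] O if tall top: [0.5617 0.1808 0.096 ] r mm 12.449586900686523
[ 50.      309.       16.33908] O if tall top: [0.5438 0.3847 0.096 ] r mm 13.451097998385205
```

>>> jog_arm:
  commands: [0,0,0,0.0075,0.0003,-0.0137,0.6,0,0,0,0.0075,0.0003,-0.0137,0.6,0,0,0,0.0075,0.0003,-0.0137,0.6,0,0,0,0.0075,0.0003,-0.0137,0.6,0,0,0,0.0075,0.0003,-0.0137,0.6,0,0,0,0.0075,0.0003,-0.0137,0.6,0,0,0,0,0,0,0.6,0,0,0,0,0,0,0.6]

```text
clock: 3.2
ee_pos: [0.5884, 0.2411, 0.1612]
orientation: [180.0, -30.0, 0.0]
ft_force: [-0.8, -0.1, 0.3]
width: 0.799
grip_force: 0.0
```

```bash
sed -i 's/maxRadius=24/maxRadius=40/' k.py; python3 k.py w3
```

```text
[0.5885 0.2412 0.1616] [-1.7999e+02 -3.0020e+01  2.0000e-02] [ 15.48   7.65 109.38 -13.57  34.61 114.7 ] [-0.5  1.1  1.1]
343.22921652304206 [0.5735 0.2408 0.3171]
wood bbox [  180   153   332    87 20621]
[379.       224.        33.342567] O if tall top: [0.6346 0.179  0.096 ] r mm 17.577513415249147
[245.       248.        34.474823] O if tall top: [0.6228 0.2451 0.096 ] r mm 16.917578083984274
[308.       317.        32.838425] O if tall top: [0.5912 0.2158 0.096 ] r mm 16.24020317233056
[245.       248.        22.930212] O if tall top: [0.6228 0.2451 0.096 ] r mm 11.252375489953888
[289.       230.        21.326263] O if tall top: [0.6316 0.2235 0.096 ] r mm 10.590231136236289
[284.      268.       19.51335] O if tall top: [0.6133 0.2264 0.096 ] r mm 9.5640450618002
[123.        48.        26.518505] O if tall top: [0.7363 0.3155 0.096 ] r mm 17.443869891601185
[108.        50.        24.224178] O if tall top: [0.735  0.3239 0.096 ] r mm 16.08702199449516
[160.       285.        17.032782] O if tall top: [0.6055 0.2851 0.096 ] r mm 8.591480011488573
[ 21.       285.        17.488316] O if tall top: [0.6054 0.3507 0.096 ] r mm 10.20179416408837
[ 50.       311.        17.952623] O if tall top: [0.5938 0.3352 0.096 ] r mm 10.06613257033392
```

View pics/w3.png

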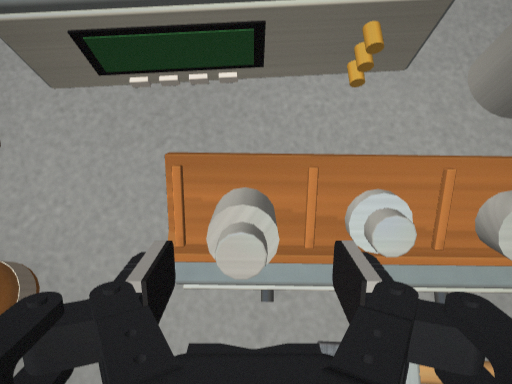

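The knob top is at about (241,249) with a radius of about 25 px, and the finger midline is at column 255. So the tool has to move about 6 mm in +y, which agrees with the earlier ray estimate of y≈0.247.

>>> jog_arm:
  commands: [0,0,0,-0.004,0.006,0,0.6,0,0,0,0.0055,0,-0.0096,0.6,0,0,0,0.0055,0,-0.0096,0.6,0,0,0,0.0055,0,-0.0096,0.6,0,0,0,0.0055,0,-0.0096,0.6,0,0,0,0.0055,0,-0.0096,0.6,0,0,0,0.0055,0,-0.0096,0.6,0,0,0,0,0,0,0.6]

```text
clock: 4.25
ee_pos: [0.6171, 0.2466, 0.1022]
orientation: [180.0, -29.9, 0.0]
ft_force: [-0.3, -0.2, -0.2]
width: 0.799
grip_force: 0.0
```

>>> jog_arm:
  commands: [0,0,0,0,0,0,0.2,0,0,0,0,0,0,0.1,0,0,0,0,0,0,0,0,0,0,0,0,0,-0.2,0,0,0,0,0,0,-0.5,0,0,0,0,0,0,-0.5,0,0,0,0,0,0,-0.5,0,0,0,0,0,0,-0.5]

```text
clock: 5.25
ee_pos: [0.6173, 0.2471, 0.1043]
orientation: [180.0, -30.0, 0.0]
ft_force: [-4.4, -0.8, 5.7]
width: 0.454
grip_force: 59.5
```

>>> jog_arm:
  commands: [0,0,0,-0.003,0,0.0052,-0.5,0,0,0,-0.004,0,0.007,-0.5,0,0,0,-0.004,0,0.007,-0.5,0,0,0,-0.004,0,0.007,-0.5,0,0,0,-0.005,0,0.0087,-0.5,0,0,0,-0.005,0,0.0087,-0.5,0,0,0,-0.005,0,0.0087,-0.5,0,0,0,-0.005,0,0.0087,-0.5]

```text
clock: 6.25
ee_pos: [0.582, 0.2469, 0.1652]
orientation: [180.0, -30.0, 0.0]
ft_force: [0.7, -0.3, -4.8]
width: 0.449
grip_force: 61.2
```

>>> jog_arm:
  commands: [0,0,0,-0.005,0,0.02,-0.5,0,0,0,-0.005,-0.01,0.02,-0.5,0,0.04,0,-0.005,-0.03,0.01,-0.5,0,0.04,0,-0.005,-0.03,0.01,-0.5,0,0.04,0,-0.005,-0.03,0.01,-0.5,0,0.04,0,-0.005,-0.03,0.01,-0.5,0,0.04,0,-0.005,-0.03,0.01,-0.5,0,0.04,0,-0.005,-0.03,0.01,-0.5]

```text
clock: 7.25
ee_pos: [0.5419, 0.056, 0.2654]
orientation: [180.0, -16.2, 0.0]
ft_force: [-0.3, -0.3, -4.9]
width: 0.453
grip_force: 61.2
```

>>> jog_arm:
  commands: [0,0.04,0,-0.006,-0.035,0,-0.5,0,0.04,0,-0.006,-0.035,0,-0.5,0,0.04,0,-0.006,-0.035,0,-0.5,0,0.04,0,-0.006,-0.035,0,-0.5,0,0.04,0,-0.006,-0.035,0,-0.5,0,0.04,0,-0.006,-0.035,0,-0.5,0,0.0436,0,-0.006,-0.027,0,-0.5,0,0,0,0,0,0,-0.5]

```text
clock: 8.25
ee_pos: [0.5005, -0.182, 0.2648]
orientation: [179.9, -0.0, -0.1]
ft_force: [0.0, 0.5, -4.4]
width: 0.456
grip_force: 61.5
```

Run:
```python
from h import *
from station import env
shot("wrist","w4"); s=env.sense(); print(s["ee_pos"].round(4),s["orientation"].round(2),s["joint_pos"].round(1))
i,K,T=load("w4"); print(T.round(4).tolist()); print(proj((.57,-.18,.075),K,T),proj((.455,-.12,.06),K,T))
```

```text
[ 0.5005 -0.1807  0.2647] [ 1.7998e+02 -3.0000e-02 -7.0000e-02] [-32.7   3.2  96.    0.   80.7  57.4]
[[-0.0022, 0.9662, 0.2576, 0.5655], [-1.0, -0.0022, -0.0004, -0.1823], [0.0002, -0.2576, 0.9662, 0.4071], [0.0, 0.0, 0.0, 1.0]]
[250.95627977  98.46529271] [194.91151022 211.45702727]
```

View pics/w4.png

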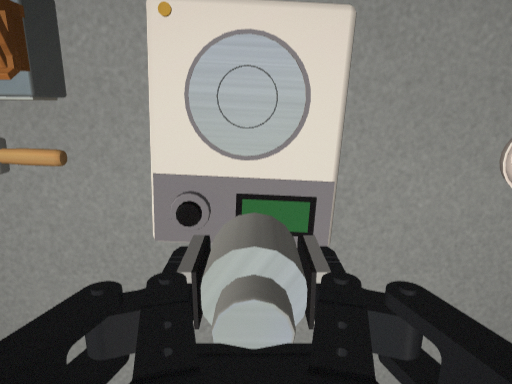

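The wrist view shows the pan's engraved circle centred near (247.5,96.5) and the key near (189,213). The weight is held symmetrically between the fingers.

Run:
```python
from h import *
i,K,T=load("w4"); g=cv2.cvtColor(i,7)
for n,r,z in (("pan",(40,70),.075),("ring",(24,36),.075)):
    c=cv2.HoughCircles(g[20:170,160:340],cv2.HOUGH_GRADIENT_ALT,1,50,param1=120,param2=.5,minRadius=r[0],maxRadius=r[1])
    if c is not None:
        for u in c[0]:
            p=u[:2]+(160,20); P=onz(p,K,T,z); print(n,p,P.round(4),"r",u[2]*np.linalg.norm(P-T[:3,3])/K[0,0])
m=(g<45).astype(np.uint8); m[:190]=0;m[235:]=0;m[:,:160]=0;m[:,220:]=0
for c in cv2.findContours(m,0,1)[0]:
    if cv2.contourArea(c)>200: (p,r,_)=cv2.fitEllipse(c); P=onz(p,K,T,.062); print("key",p,r,P.round(4))
# outline: pan fit from contour extremes
for z in(.055,.075): print(z,onz((247.5,96.5),K,T,z).round(4))
# where the grip axis should appear: TCP column
for h in (.0,.053): print(proj((.5005,-.1815,.2647+h),K,T))
```

```text
pan [248.  95.] [ 0.5731 -0.1773  0.075 ] r 0.06025453651818753
ring [247.  97.] [ 0.5713 -0.1763  0.075 ] r 0.029558371098720813
key (188.4746856689453, 213.40997314453125) (23.34915542602539, 24.605960845947266) [ 0.4535 -0.1135  0.062 ]
0.055 [ 0.5721 -0.1765  0.055 ]
0.075 [ 0.5718 -0.1768  0.075 ]
[252.04037214 252.99472458]
[251.37136709 327.20693816]
```

```bash
python3 - <<'E'
from h import *
i,K,T=load("w4"); g=cv2.cvtColor(i,7)
print(g[205:300:1,254].tolist())
for r in range(211,219): print(r,onz((254,r),K,T,.2557).round(4))
for r in range(244,262,2): print(r,onz((254,r),K,T,.2957).round(4))
for r in range(274,284,2): print(r,onz((254,r),K,T,.2957+.014).round(4))
E
python3 -c "
import cv2;a=cv2.imread('pics/w4.png')[200:350,180:330];cv2.imwrite('pics/c3.png',cv2.resize(a,(600,600),interpolation=2))"
```

```text
[79, 79, 78, 80, 78, 80, 81, 88, 97, 98, 97, 95, 94, 96, 98, 95, 98, 94, 96, 96, 94, 94, 95, 93, 94, 91, 93, 93, 94, 92, 93, 92, 91, 89, 94, 92, 93, 93, 92, 90, 91, 138, 169, 169, 172, 171, 171, 172, 172, 171, 172, 173, 173, 173, 178, 176, 177, 178, 177, 177, 176, 178, 177, 176, 177, 178, 178, 176, 175, 147, 100, 94, 94, 90, 93, 91, 90, 91, 89, 93, 92, 92, 92, 91, 91, 88, 90, 88, 87, 90, 91, 94, 100, 107, 137]
211 [ 0.5174 -0.1824  0.2557]
212 [ 0.517  -0.1824  0.2557]
213 [ 0.5165 -0.1824  0.2557]
214 [ 0.516  -0.1824  0.2557]
215 [ 0.5155 -0.1824  0.2557]
216 [ 0.515  -0.1824  0.2557]
217 [ 0.5145 -0.1824  0.2557]
218 [ 0.514  -0.1824  0.2557]
244 [ 0.518  -0.1824  0.2957]
246 [ 0.5173 -0.1824  0.2957]
248 [ 0.5165 -0.1824  0.2957]
250 [ 0.5158 -0.1824  0.2957]
252 [ 0.515  -0.1824  0.2957]
254 [ 0.5143 -0.1824  0.2957]
256 [ 0.5135 -0.1824  0.2957]
258 [ 0.5127 -0.1824  0.2957]
260 [ 0.512  -0.1823  0.2957]
274 [ 0.5139 -0.1823  0.3097]
276 [ 0.5132 -0.1823  0.3097]
278 [ 0.5125 -0.1823  0.3097]
280 [ 0.5118 -0.1823  0.3097]
282 [ 0.5111 -0.1823  0.3097]
```

View pics/c3.png

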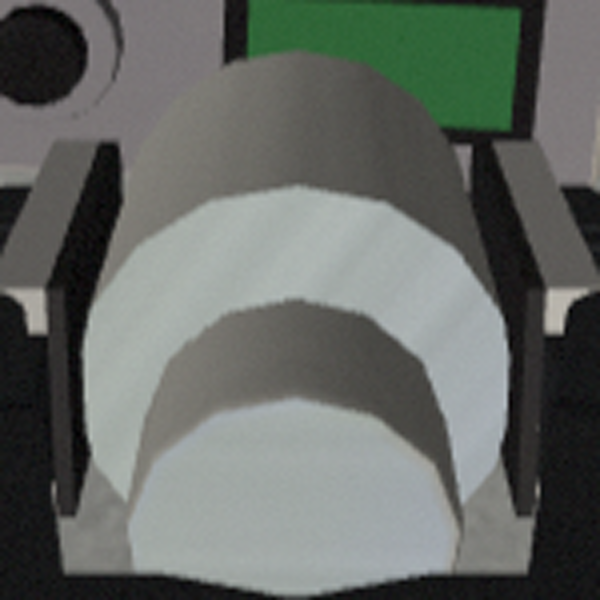

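>>> jog_arm:
  commands: [0,0,0,0.0125,0.001,-0.02,-0.5,0,0,0,0.0125,0.001,-0.02,-0.5,0,0,0,0.0125,0.001,-0.02,-0.5,0,0,0,0.0125,0.001,-0.025,-0.5,0,0,0,0.0125,0.001,-0.025,-0.5,0,0,0,0.012,0.0005,-0.025,-0.5,0,0,0,0,0,-0.02,-0.5,0,0,0,0,0,-0.008,-0.5]

```text
clock: 9.3
ee_pos: [0.5737, -0.1735, 0.1001]
orientation: [-179.9, 0.1, 0.1]
ft_force: [1.1, 0.1, -4.3]
width: 0.451
grip_force: 61.4
```

>>> jog_arm:
  commands: [0,0,0,0,0,-0.005,-0.5,0,0,0,0,0,-0.005,-0.5,0,0,0,0,0,-0.002,-0.5,0,0,0,0,0,-0.002,-0.5,0,0,0,0,0,-0.001,-0.5,0,0,0,0,0,-0.001,-0.5,0,0,0,0,0,0,-0.5,0,0,0,0,0,0,-0.5]

```text
clock: 10.3
ee_pos: [0.5748, -0.1746, 0.0855]
orientation: [180.0, 0.0, 0.0]
ft_force: [-0.5, -0.1, -4.4]
width: 0.452
grip_force: 61.5
```

>>> jog_arm:
  commands: [0,0,0,0,-0.001,-0.001,-0.5,0,0,0,0,0,-0.001,-0.5,0,0,0,0,0,-0.001,-0.5,0,0,0,0,0,-0.001,-0.5,0,0,0,0,0,-0.001,-0.5,0,0,0,0,0,0,-0.5,0,0,0,0,0,0,-0.5,0,0,0,0,0,0,-0.5]

```text
clock: 11.3
ee_pos: [0.5749, -0.1756, 0.0806]
orientation: [180.0, 0.0, 0.0]
ft_force: [-1.9, -0.4, -1.2]
width: 0.449
grip_force: 61.7
```

>>> jog_arm:
  commands: [0,0,0,0,0,-0.001,-0.5,0,0,0,0,0,0,-0.5,0,0,0,0,0,0,-0.5,0,0,0,0,0,0,0,0,0,0,0,0,0,0.1,0,0,0,0,0,0,0.2,0,0,0,0,0,0,0.4,0,0,0,0,0,0,0.5]

```text
clock: 12.3
ee_pos: [0.5749, -0.1756, 0.0795]
orientation: [180.0, 0.0, 0.0]
ft_force: [0.7, -0.1, 0.7]
width: 0.748
grip_force: 0.0
```

>>> jog_arm:
  commands: [0,0,0,0,0,0,0.6,0,0,0,0,0,0,0.6,0,0,0,0,0,0.012,0.6,0,0,0,0,0,0.024,0.6,0,0,0,0,0,0.03,0.6,0,0,0,0,0,0.03,0.6,0,0,0,-0.02,0.01,0.03,0.6,0,0,0,-0.04,0.01,0,0.6]

```text
clock: 13.3
ee_pos: [0.5167, -0.1565, 0.2096]
orientation: [179.8, -0.4, 0.0]
ft_force: [0.0, -0.6, 0.9]
width: 0.798
grip_force: 0.0
```

>>> jog_arm:
  commands: [0,0,0,-0.04,0.02,0,0.2,0,0,0,-0.02,0.02,0,-0.5,0,0,0,0,0,0,-1,0,0,0,0,0,0,-1,0,0,0,0,0,0,-1,0,0,0,0,0,0,-1,0,0,0,0,0,0,-1,0,0,0,0,0,0,-1]

```text
clock: 14.3
ee_pos: [0.4549, -0.1157, 0.2053]
orientation: [-180.0, 0.0, 0.0]
ft_force: [0.1, 0.9, -0.5]
width: 0.001
grip_force: 0.0
```

Run:
```python
from h import *
from station import env
shot("wrist","w5"); s=env.sense(); print(s["ee_pos"].round(4),s["width"])
i,K,T=load("w5"); print(T[:3,3].round(4),proj((.455,-.115,.062),K,T))
```

```text
[ 0.4548 -0.1156  0.2054] 0.00018846464707231793
[ 0.52   -0.1159  0.3476] [252.78306872 182.01247587]
```

View pics/w5.png

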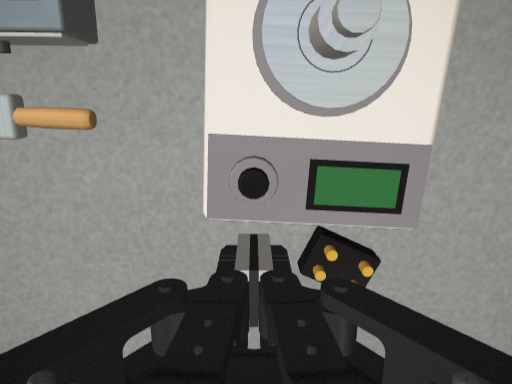

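The weight stands upright on the engraved ring, with its base near (335,35). The key is at (253.5,183), within a pixel of where I predicted, so the shut fingers are right above it.

>>> jog_arm:
  commands: [0,0,0,0,0,-0.03,-1,0,0,0,0,0,-0.03,-1,0,0,0,0,0,-0.03,-1,0,0,0,0,0,-0.025,-1,0,0,0,0,0,-0.01,-1,0,0,0,0,0,-0.004,-1,0,0,0,0,0,0,-1,0,0,0,0,0,0,-1]

```text
clock: 15.35
ee_pos: [0.4556, -0.1159, 0.0774]
orientation: [179.9, -0.1, 0.0]
ft_force: [0.1, 0.2, 0.8]
width: -0.001
grip_force: 0.0
```

>>> jog_arm:
  commands: [0,0,0,0,0,-0.002,-1,0,0,0,0,0,-0.002,-1,0,0,0,0,0,-0.002,-1,0,0,0,0,0,-0.002,-1,0,0,0,0,0,-0.002,-1,0,0,0,0,0,0,-1,0,0,0,0,0,0,-1,0,0,0,0,0,0,-1]

```text
clock: 16.35
ee_pos: [0.4559, -0.1161, 0.0704]
orientation: [179.9, -0.0, 0.1]
ft_force: [-13.8, 5.5, 41.4]
width: -0.0
grip_force: 21.2
```

>>> jog_arm:
  commands: [0,0,0,0,0,0.001,-1,0,0,0,0,0,0.001,-1,0,0,0,0,0,0.001,-1,0,0,0,0,0,0.001,-1,0,0,0,0,0,0,-1,0,0,0,0,0,0,-1,0,0,0,0,0,0,-1,0,0,0,0,0,0,-1]

```text
clock: 17.35
ee_pos: [0.4556, -0.116, 0.071]
orientation: [180.0, -0.1, 0.0]
ft_force: [1.2, -0.6, 6.9]
width: -0.001
grip_force: 3.4
```

>>> jog_arm:
  commands: [0,0,0,0,0,0.002,-1,0,0,0,0,0,0,-1,0,0,0,0,0,0,-1,0,0,0,0,0,0,-1,0,0,0,0,0,0,-1,0,0,0,0,0,0,-1,0,0,0,0,0,0,-1,0,0,0,0,0,0,-1]

```text
clock: 18.35
ee_pos: [0.4548, -0.1156, 0.0725]
orientation: [180.0, 0.0, 0.0]
ft_force: [2.6, -1.6, 4.1]
width: 0.001
grip_force: 2.0
```

The force falls from about 5 N at the stop to 4 N when raised 1.5 mm. That is the key's spring, so it was pressed all the way down. Now I'll retreat.

>>> jog_arm:
  commands: [0,0,0,0,0,0.005,-1,0,0,0,0,0,0.015,-1,0,0,0,0,0,0.03,-1,0,0,0,0,0,0.04,-1,0,0,0,-0.02,0,0.04,-1,0,0,0,-0.02,0,0.02,-1,0,0,0,0,0,0,-1,0,0,0,0,0,0,-1]

```text
clock: 19.35
ee_pos: [0.4146, -0.1152, 0.2219]
orientation: [-180.0, 0.1, 0.0]
ft_force: [0.2, 0.4, -0.7]
width: -0.002
grip_force: 0.0
```

Run:
```python
from h import *
from station import env
shot("wrist","w6"); s=env.sense(); print(s["ee_pos"].round(4),s["ft_force"].round(1))
i,K,T=load("w6"); print(proj((.5715,-.1768,.075),K,T))
```

```text
[ 0.4145 -0.1151  0.2215] [ 0.8  0.2 -0.4]
[336.41780309 -24.71481026]
```

View pics/w6.png

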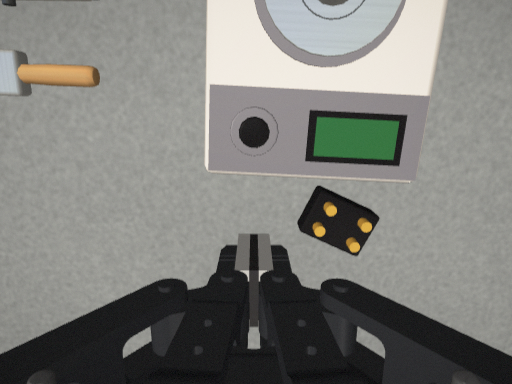

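The key at (254,132) looks released and the terminal block has not moved. The weight's base is still inside the engraved ring at (335,5), and the gripper is clear of everything.

```bash
python3 -c "
from station import env
print(env.finish_job())"
```

```text
the job is handed in; nothing more can be done
None
```

The tall weight is standing upright near the centre of the pan and released, the key was pressed fully down and let go, and the job is handed in; `env.finish_job()` returned no verdict.

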